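# Put the writing set back into its desk organiser

## Task

Put the writing set away in the wooden desk organiser, each piece fully seated in the insert made for it: the square ink bottle in the square well, the rubber stamp upright in the narrow slot, the eraser flat in the shallow bed with the finger notches, and the fountain pen centred along the two notched saddles of the pen rest. The round jar and the letter opener do not belong to the set: leave them where they are, and never tip the ink bottle over.

Things in the scene. Friction and masses are not known exactly. Their poses are not given: they have to be found in the camera images.
- ink_bottle: Dark square ink bottle, 49 x 49 mm, body 36 mm high, with a round black screw cap (32 mm across, 42 to 57 mm up). Loose, upright. Origin: centre of its underside, z up, x and y square to its sides. About 0.14 kg.
- rubber_stamp: Wooden rubber stamp standing on its face: base 25 mm (its x) x 56 mm (its y) x 17 mm high, a turned round handle above, 24 mm across between 32 and 66 mm up (18 mm neck below that). Loose. Origin: centre of its underside.
- eraser: Half-used eraser, white end and dark sleeve, 23 mm (its x) x 48 mm (its y) x 13 mm high, lying flat. Loose. Origin: centre of its underside.
- pen_mid (a point): Middle of the capped dark red fountain pen, a round rod 136 mm long and 14 mm thick lying on the table; this point is on its axis, 7 mm above the table at the start; the pen lies along this frame's y. Loose; it can roll. It is balanced about this point.
- round_jar: Look-alike that does not belong: round jar, 46 mm across, 56 mm high, black cap. Loose. Origin: centre of its underside. Leave it (within 25 mm of its start). Of the unlisted bystanders, all fixed, those near the work are under 40 mm (a 13 mm brass sharpener lies between the pieces); taller ones, up to 316 mm, stand behind or aside, over 0.68 m from the robot.
- letter_opener: Look-alike that does not belong: letter opener, 204 mm long (its x), 13 mm wide, 9 mm high, dark handle and brass blade. Loose. Origin: centre of its underside. Leave it (within 25 mm of where it lay).
- bottle_insert: Fixed wooden insert, 76 x 76 x 16 mm high, with a square well 59 x 59 mm in its middle, floor 6 mm above its origin (10 mm deep). Origin: centre of its underside, 5 mm above the table; x along the tray. The tray is low and fixed (242 x 130 mm, rim 14 mm high): the three square inserts stand in a row in any order at 76 mm spacing, and pen_rest runs along one long side of the row.
- stamp_insert: Fixed wooden insert in the tray, 76 x 76 x 16 mm high, with a narrow slot 36 mm (its x) x 65 mm (its y) in its middle, floor 6 mm above its origin (10 mm deep). Origin: centre of its underside.
- eraser_insert: Fixed wooden insert in the tray, 76 x 76 mm, with a shallow bed 33 mm (its x) x 57 mm (its y), floor 9 mm above the origin, walls up to 16 mm above it (7 mm deep). The middle 31 mm of both long sides is cut down to floor level, through to the insert's edges, as finger notches. Origin: centre of its underside.
- pen_rest: Fixed wooden pen rest in the tray, 228 mm (its x) x 40 mm (its y): base 6 mm high, two saddles 22 mm long and 27 mm high at x = +38 and -38 mm, each with a 90-degree V notch along x, 30 mm wide at the top. A pen in both notches lies along x, its axis 22 mm above the origin; 54 mm of finger room between the saddles. Origin: centre of its underside, 5 mm above the table.
Not all that is in view belongs to the job. Of the things shaped like the rubber_stamp, the wooden one is meant.

How it is judged:
At the end, for the whole second after the job is handed in: Bottle, stamp and eraser upright on the floors of their own wells (within 10 mm of centre, 3 mm of floor height, 0.1 rad), still; pen in both notches of the rest (middle within 15 mm along, 6 mm across, 0.1 rad); round jar and letter opener within 25 mm of their starts (horizontal distance between ink_bottle and bottle_insert below 0.01 m and z of ink_bottle in the frame of bottle_insert between 0.003 and 0.009 m and angle between each of ink_bottle, rubber_stamp, eraser's own z axis and vertical below 0.1 rad and linear speed of each of ink_bottle, rubber_stamp, eraser below 0.02 m/s and horizontal distance between rubber_stamp and stamp_insert below 0.01 m and z of rubber_stamp in the frame of stamp_insert between 0.003 and 0.009 m and horizontal distance between eraser and eraser_insert below 0.01 m and z of eraser in the frame of eraser_insert between 0.006 and 0.012 m and x of pen_mid in the frame of pen_rest between -0.015 and 0.015 m and y of pen_mid in the frame of pen_rest between -0.006 and 0.006 m and z of pen_mid in the frame of pen_rest between 0.017 and 0.027 m and angle between the y axis of pen_mid and the x axis of pen_rest, either way round below 0.1 rad and distance of each of round_jar, letter_opener from where it was at the start of the episode below 0.025 m); the robot touches nothing.
It fails at once if the round jar was moved by more than 25 mm (distance of round_jar from where it was at the start of the episode above 0.025 m).
It fails at once if the letter opener was moved by more than 25 mm (distance of letter_opener from where it was at the start of the episode above 0.025 m).
It fails at once if the ink bottle was tipped over (angle between ink_bottle's own z axis and vertical above 0.6 rad).
It also fails if it takes over 93 s, if anything falls off the work surface, if the arm or the gripper's body presses on something with over 40 N, if the wrist force passes 120 N, or if a joint passes its speed limit or range.

## Robot

A 7-joint arm with a two-finger parallel gripper is mounted at the origin on a cart in front of the work surface, level with it; the furniture and walls round the work are solid. World frame = base frame: x ahead of the robot, y to its left, z up, the work surface at z = 0. Lengths are in m, angles in rad, forces in N, time in s.
With the tool pointing down it reaches from about 0.4 to 0.9 m from the base axis. Payload 5.5 kg.
Tool frame: the origin (TCP) lies midway between the tips of the shut fingers; the grasp point (between the pads) lies 19 mm behind it (bot.hold_point_z is the distance from the TCP to the grasp point, in m); z points along the fingers, y is the line along which they close (so a half turn about z gives the same grasp; the last joint's range is limited). The gripper opens to 85 mm and grips with 20 to 120 N. Pads are 22 mm wide; open, the fingers measure 114 mm over their backs; the gripper's body (76 mm by 85 mm) begins 54 mm behind the grasp point. The pads swing forward as they close: fully open they stand 13 mm farther back than shut.
Start: joints at [-0.984, 0.501, -0.427, 1.55, 0.221, 1.138, -0.21], TCP at [0.207, 0.616, 0.231] pointing down, gripper open.
Joint ranges: [-2.88, 2.88], [-0.31, 2.03], [-1.54, 1.56], [0.2, 2.42], [-1.41, 4.55], [0.19, 2.02], [-2.57, 2.57]. Speed limits (rad/s): [2.57, 2.57, 3.14, 3.14, 3.14, 3.14, 3.14].

## Interface

Orientations are given as a unit quaternion [w, x, y, z].
In Python, from bench import bot gives the robot as it stands.
- The arm moves only by the tool jog_arm, never from a script. Its argument "plan" is a list of rows, each a list of 3 entries, a list of its own where there are three numbers: the finger opening in mm, from 0 to 85.4, then the shift along the tool's x, y, z in mm, then the turn about the tool's z in rad. A call has 1 to 20 rows; each row is the pose to reach, as a shift and turn from the pose commanded when the call began, along the tool's axes at that moment; what a row does not reach only later rows make up. A row lasts 1/12 s, in which the tool goes at most 41.7 mm and 7.16 degrees, less where a joint would pass 70% of its speed; a pose out of reach is approached as far as the arm can. A call with a gripper value outside its range is refused whole. The fingers move at their own pace and stop on an object; the grip force is fixed at half the most. Time passes only in rows, so rows that repeat a pose let the fingers close. It gives the time, the measured TCP pose, the force, the opening and the grip force at its end, in the units of the state.
- bot.get_obs(): the state, without advancing time (a new reading comes with each control period).
- bot.grab_frame(name): name is "scene" or "top"; returns the picture (384x512x3 uint8, red, green, blue); there is no depth.
- bot.camera_info(name): a dict with "K" (3x3 intrinsics, pixels), "view" (4x4, takes a point from world to camera coordinates). Camera axes: x right, y down, z forward; pixel columns grow to the right and rows downward; lengths in m; the calibration is good to about 2 mm. A picture is of the moment at which its call begins. camera_info takes no time and is no camera call.
- bot.finish_job(): hands the job in; it is judged then, once.
The state is a dict: "time_s": time; "joint_pos": joint angles; "dq": joint speeds; "effort": joint torques, N m; "eef_pos": TCP position; "tcp_rot": TCP orientation; "ft_force": force on the tool from outside, world axes, zero at the start; "wrist_torque": the same for the moment, N m; "opening": finger opening in m; "grip_force": force on a finger pad.
Only numpy, scipy, OpenCV 4.12 (cv2) and the standard library are available. Lean on these libraries where they do the work, as an engineer would, in place of code of your own. Each camera call takes 0.05 s, during which the arm holds its last target. There are 200 camera calls.

## Working session

There is one attempt and no reset: what is moved stays moved. The work goes in short steps, Python scripts to look and compute and a tool call to move; the robot and the scene stay as the last step left them, time stands still between calls to the robot, and variables do not carry over. Pictures are saved under pics/ and viewed, at most 17 in all, crops included, and the job is handed in when it is done.

Besides the shell and the picture viewer there is one more tool, called after "Call:" as name([rows], argument=value, ...), one row to a line, values as JSON. jog_arm: Moves the arm, as the interface text tells. Its arguments: {"type":"object","properties":{"plan":{"type":"array"}},"required":["plan"]}

```bash
mkdir -p pics; ls
python3 - <<'E'
from bench import bot
import cv2,numpy as np
np.set_printoptions(precision=4,suppress=True)
for n in("scene","top"):
    f=bot.grab_frame(n); cv2.imwrite(f"pics/{n}0.png",f[:,:,::-1]); c=bot.camera_info(n); print(n,c["K"],c["view"])
    V=np.array(c["view"]);print(-V[:3,:3].T@V[:3,3])
o=bot.get_obs();print(o, bot.hold_point_z)
E
```

```text
pics
scene [[478.5162   0.     259.8214]
 [  0.     478.5162 189.1565]
 [  0.       0.       1.    ]] [[ 0.8174 -0.576   0.0109 -0.5491]
 [-0.4038 -0.5863 -0.7022  0.1111]
 [ 0.4108  0.5696 -0.7119  1.0548]
 [ 0.      0.      0.      1.    ]]
[ 0.0603 -0.852   0.8349]
top [[466.2154   0.     248.934 ]
 [  0.     466.2154 198.0964]
 [  0.       0.       1.    ]] [[ 0.0104 -0.9999 -0.0059 -0.2068]
 [-0.9835 -0.0092 -0.1808  0.5483]
 [ 0.1808  0.0077 -0.9835  1.0321]
 [ 0.      0.      0.      1.    ]]
[ 0.3548 -0.2096  1.113 ]
{'time_s': 0.1, 'joint_pos': array([-0.9838,  0.5018, -0.4268,  1.5514,  0.2208,  1.1383, -0.2103]), 'dq': array([ 0.0001, -0.0019, -0.    , -0.0027,  0.0001, -0.0006,  0.0004]), 'effort': array([ -0.0106, -57.0808,  -5.839 , -28.1749,   0.0104,   0.0054,
        -0.    ]), 'eef_pos': array([0.2067, 0.6156, 0.2303]), 'tcp_rot': array([-0.0002,  0.1612,  0.9869, -0.0009]), 'ft_force': array([ 0.4911,  0.2528, -0.0329]), 'wrist_torque': array([-0.0427,  0.0064,  0.0323]), 'grip_force': 0.0, 'opening': 0.0852774318504447} 0.0187
```

View pics/scene0.png

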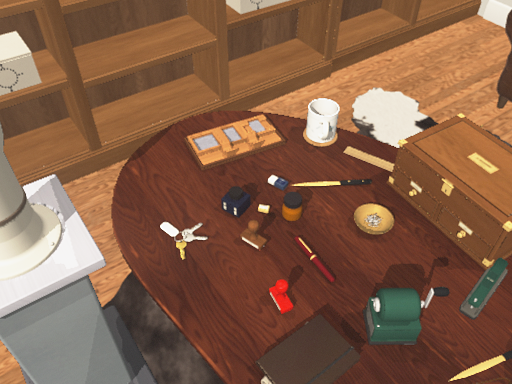

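View pics/top0.png

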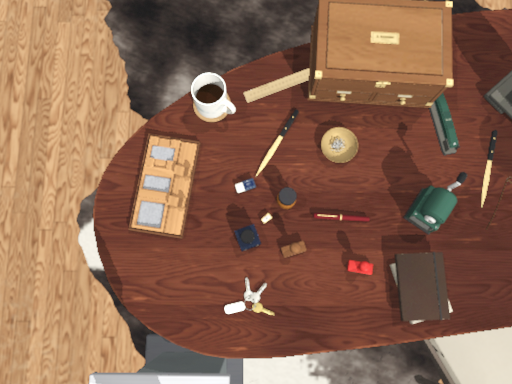

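The views show these pieces, with top pixels first and scene pixels in brackets:
- **Ink bottle:** square and dark at (247,237) [236,200]. Its look-alike, the round jar, is at (287,198) [292,207].
- **Stamp:** the wooden one is at (293,249) [254,235]. The red decoy is at (361,268) [281,297].
- **Eraser:** (245,185) [278,182]. The sharpener is at (266,218).
- **Pen:** (342,217) [315,258].
- **Letter openers:** (277,143) and (489,168).
- **Tray:** (166,187) [235,140].

Next I'll take close crops.

Run:
```python
import cv2
a=cv2.imread("pics/top0.png"); 
cv2.imwrite("pics/top_c1.png",cv2.resize(a[165:265,225:375],None,fx=5.3,fy=5.3,interpolation=cv2.INTER_CUBIC))
cv2.imwrite("pics/top_c2.png",cv2.resize(a[125:245,120:210],None,fx=5,fy=5,interpolation=cv2.INTER_CUBIC))
b=cv2.imread("pics/scene0.png")
cv2.imwrite("pics/sc_c1.png",cv2.resize(b[105:285,180:340],None,fx=3.3,fy=3.3,interpolation=cv2.INTER_CUBIC)[:600])
```

```text
(no output)
```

View pics/top_c1.png

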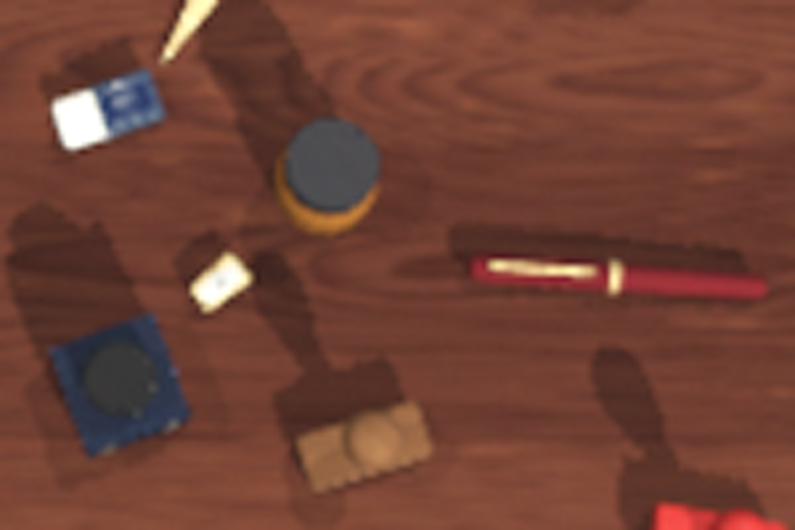

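View pics/top_c2.png

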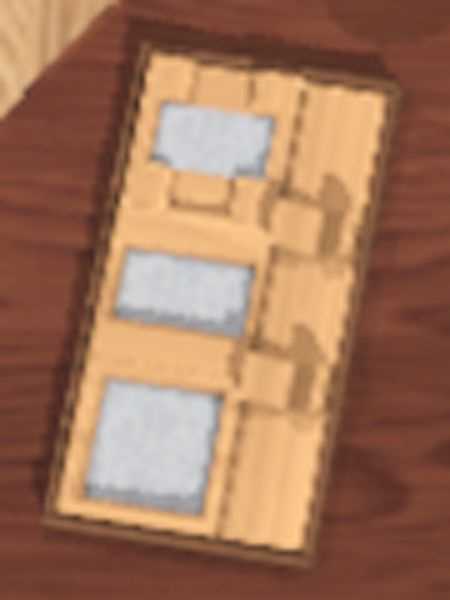

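View pics/sc_c1.png

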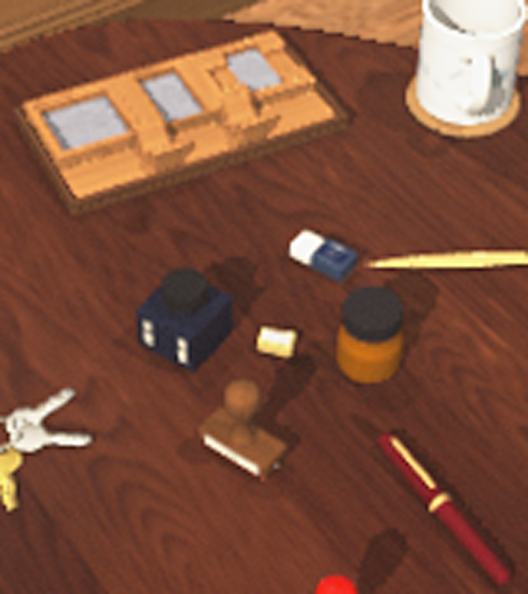

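The bottle is the square one with the round cap at crop (120,385), and the wooden stamp is at (365,445). The tray runs eraser bed, slot, then square well from far to near, with the pen rest on the -y side. Next I'll measure the positions.

```bash
cat > h.py <<'E'
import numpy as np, cv2
from bench import bot
np.set_printoptions(precision=4,suppress=True)
C={}
for n in("scene","top"):
    c=bot.camera_info(n);K=np.array(c["K"]);V=np.array(c["view"]);C[n]=(K,V,K@V[:3])
def plane(n,uv,z):
    K,V,_=C[n];uv=np.atleast_2d(np.asarray(uv,float))
    d=np.c_[uv,np.ones(len(uv))]@np.linalg.inv(K).T@V[:3,:3];o=-V[:3,:3].T@V[:3,3]
    return (o+d*((z-o[2])/d[:,2])[:,None])[:,:2]
def tri(t,s):
    t=np.atleast_2d(np.asarray(t,float));s=np.atleast_2d(np.asarray(s,float))
    X=cv2.triangulatePoints(C["top"][2],C["scene"][2],t.T,s.T);return (X[:3]/X[3]).T
def proj(n,X):
    x=np.c_[np.atleast_2d(X),np.ones(len(np.atleast_2d(X)))]@C[n][2].T;return x[:,:2]/x[:,2:]
def crop(uv,s,off): return (np.asarray(uv,float)+.5)/s-.5+np.array(off)
def fit(model,pts): # rigid 2D
    m=np.asarray(model,float);p=np.asarray(pts);mc,pc=m.mean(0),p.mean(0)
    H=(m-mc).T@(p-pc);a=np.arctan2(H[0,1]-H[1,0],H[0,0]+H[1,1]);R=np.array([[np.cos(a),-np.sin(a)],[np.sin(a),np.cos(a)]])
    t=pc-R@mc;return t,a,np.linalg.norm(m@R.T+t-p,axis=1)
def box(hx,hy): return np.array([[-hx,-hy],[hx,-hy],[hx,hy],[-hx,hy]])
E
python3 - <<'E'
from h import *
T1=lambda uv:crop(uv,5.3,(225,165));T2=lambda uv:crop(uv,5,(120,125));S=lambda uv:crop(uv,3.3,(180,105))
# tray: order near-left,far-left,far-right,near-right
t=T2([(45,520),(147,42),(402,85),(310,565)]);s=S([(22,108),(277,32),(348,118),(75,210)])
print("tray tri",tri(t,s))
p=plane("top",t,.014);print(fit(np.array([[-.121,.065],[.121,.065],[.121,-.065],[-.121,-.065]]),p))
ps=plane("scene",s,.014);print(fit(np.array([[-.121,.065],[.121,.065],[.121,-.065],[-.121,-.065]]),ps))
print("well centres z.011..", plane("top",T2([(152,448),(185,292),(214,138)]),.013))
print("cap tri",tri(T1([(120,378)]),S([(186,282)])), "handle",tri(T1([(374,440)]),S([(241,392)])))
print("jar cap",tri(T1([(333,165)]),S([(372,303)])))
# eraser top corners: white-left-top, dark right top, dark right bottom, white bottom
et=T1([(52,98),(148,70),(166,110),(76,152)]);es=S([(300,230),(357,250),(345,270),(290,250)])
print("eraser tri",tri(et,es))
for n in [("top",et)]: print(n[0],fit(box(.024,.0115)[[3,2,1,0]]*1,plane("top",et,.013)))
pt=T1([(475,269),(766,288)]);pS=S([(385,439),(503,579)])
print("pen tri",tri(pt,pS),plane("top",pt,.007),plane("scene",pS,.007))
bt=T1([(52,352),(152,317),(188,410),(95,452)]);print("bottle",plane("top",bt,.036));print(fit(box(.0245,.0245)[[3,2,1,0]],plane("top",bt,.036)))
bs=S([(140,300),(166,280),(232,298),(193,330)])
st=T1([(297,438),(417,402),(433,446),(319,491)]);print("stamp",plane("top",st,.017));print(fit(box(.028,.0125)[[3,2,1,0]],plane("top",st,.017)))
E
```

```text
tray tri [[ 0.4838  0.0837  0.0091]
 [ 0.7186  0.0478  0.0101]
 [ 0.6984 -0.0793  0.0097]
 [ 0.4623 -0.0417  0.0026]]
(array([0.5888, 0.0019]), np.float64(-0.15543163526733994), array([0.0018, 0.0011, 0.0022, 0.0014]))
(array([ 0.5881, -0.004 ]), np.float64(-0.14492655833259743), array([0.0061, 0.002 , 0.0036, 0.0026]))
well centres z.011.. [[0.5157 0.0346]
 [0.592  0.0224]
 [0.6691 0.0118]]
cap tri [[ 0.4629 -0.199   0.0548]] handle [[ 0.4361 -0.3068  0.0597]]
jar cap [[ 0.5556 -0.2902  0.0574]]
eraser tri [[ 0.592  -0.1642  0.0084]
 [ 0.6072 -0.2095  0.0143]
 [ 0.5897 -0.218   0.0102]
 [ 0.5697 -0.177   0.009 ]]
top (array([ 0.5893, -0.1923]), np.float64(-1.1848010428581803), array([0.0025, 0.0023, 0.0015, 0.0027]))
pen tri [[ 0.5179 -0.358   0.0062]
 [ 0.5095 -0.4882  0.0075]] [[ 0.5176 -0.3577]
 [ 0.5102 -0.4886]] [[ 0.5177 -0.3586]
 [ 0.5092 -0.4877]]
bottle [[ 0.4748 -0.1684]
 [ 0.4907 -0.212 ]
 [ 0.4501 -0.228 ]
 [ 0.4314 -0.1878]]
(array([ 0.4617, -0.199 ]), np.float64(-1.1764344893295176), array([0.0014, 0.0031, 0.0034, 0.0026]))
stamp [[ 0.4398 -0.2766]
 [ 0.4563 -0.3298]
 [ 0.4369 -0.3367]
 [ 0.4166 -0.2863]]
(array([ 0.4374, -0.3073]), np.float64(-1.2257044235297845), array([0.0002, 0.0024, 0.0022, 0.0011]))
```

```bash
cat >> h.py <<'E'
def go(*targets): # (x,y,z,closing angle) in world -> tool shift mm, turn
    o=bot.get_obs();w,x,y,z=o["tcp_rot"]
    from scipy.spatial.transform import Rotation as Ro
    R=Ro.from_quat([x,y,z,w]).as_matrix();a0=np.arctan2(R[1,1],R[0,1])
    print("t",o["time_s"],"tcp",o["eef_pos"],"line",a0,"q7",o["joint_pos"][6],"open",o["opening"])
    for t in targets:
        d=R.T@(np.array(t[:3])-o["eef_pos"])*1000;turn=-(t[3]-a0);turn=(turn+np.pi/2)%np.pi-np.pi/2
        print(d.round(1),"turn",round(turn,3),"or",round(turn-np.sign(turn)*np.pi,3))
E
python3 - <<'E'
from h import *
go((.45,.3,.2,.394),(.4617,-.199,.11,.394),(.4617,-.199,.010,.394))
E
```

```text
t 0.1 tcp [0.2067 0.6156 0.2303] line 1.2470666220796633 q7 -0.21028729304554727 open 0.0852774318504447
[-331.1 -221.8   30.7] turn 0.853 or -2.289
[-500.9 -691.   121.5] turn 0.853 or -2.289
[-500.9 -690.8  221.5] turn 0.853 or -2.289
```

Call:
jog_arm([
  [75,[-331,-222,31],0.85],
  [75,[-331,-222,31],0.85],
  [75,[-331,-222,31],0.85],
  [75,[-331,-222,31],0.85],
  [75,[-331,-222,31],0.85],
  [75,[-331,-222,31],0.85],
  [75,[-331,-222,31],0.85],
  [75,[-331,-222,31],0.85],
  [75,[-331,-222,31],0.85],
  [75,[-501,-691,121],0.85],
  [75,[-501,-691,121],0.85],
  [75,[-501,-691,121],0.85],
  [75,[-501,-691,121],0.85],
  [75,[-501,-691,121],0.85],
  [75,[-501,-691,121],0.85],
  [75,[-501,-691,121],0.85],
  [75,[-501,-691,121],0.85],
  [75,[-501,-691,121],0.85],
  [75,[-501,-691,121],0.85],
  [75,[-501,-691,121],0.85],
])

```text
time_s: 1.77
eef_pos: [0.4579, -0.1325, 0.1219]
tcp_rot: [-0.0, 0.554, 0.833, -0.0]
ft_force: [0.1, 0.5, 1.1]
opening: 0.0749
grip_force: 0.0
```

Run:
```python
from h import *
go((.4617,-.199,.11,.394),(.4617,-.199,.010,.394))
```

```text
t 1.7667 tcp [ 0.4579 -0.1325  0.1219] line 0.3973657285369322 q7 0.663323512818319 open 0.07494262211259302
[-62.8 -22.2  11.9] turn 0.003 or -3.138
[-62.8 -22.2 111.9] turn 0.003 or -3.138
```

Call:
jog_arm([
  [75,[-63,-22,12],0],
  [75,[-63,-22,12],0],
  [75,[-63,-22,52],0],
  [75,[-63,-22,52],0],
  [75,[-63,-22,52],0],
  [75,[-63,-22,52],0],
])

```text
time_s: 2.27
eef_pos: [0.4624, -0.1963, 0.0707]
tcp_rot: [-0.0, 0.553, 0.833, 0.0]
ft_force: [1.2, -0.4, 0.6]
opening: 0.075
grip_force: 0.0
```

Run:
```python
from h import *
go((.4617,-.199,.010,.394))
f=bot.grab_frame("top")[:,:,::-1];f2=bot.grab_frame("scene")[:,:,::-1]
cv2.imwrite("pics/b1.png",np.hstack([cv2.resize(f[180:280,200:300],None,fx=4,fy=4),cv2.resize(f2[130:230,190:290],None,fx=4,fy=4)]))
```

```text
t 2.2667 tcp [ 0.4624 -0.1963  0.0707] line 0.3982542532238577 q7 0.8148852714940185 open 0.07501846693937482
[-2.2 -1.7 60.7] turn 0.004 or -3.137
```

View pics/b1.png

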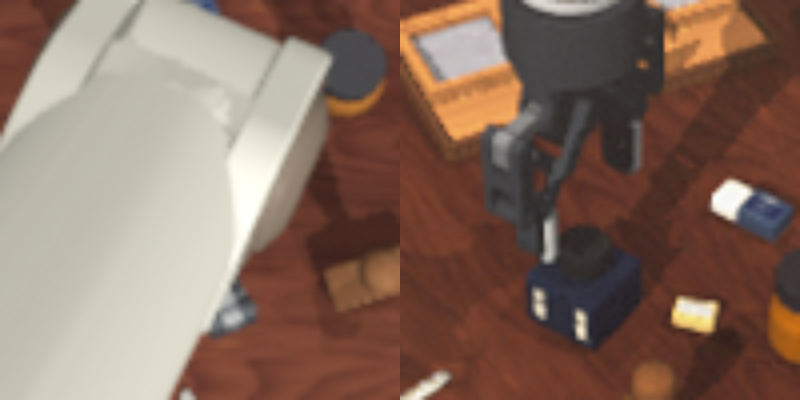

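The scene half shows the two fingers straddling the bottle, whose cap is at crop (585,250), and the top view is blocked by the arm. The geometry fits, so I'll descend.

Call:
jog_arm([
  [75,[-2,-2,35],0],
  [75,[-2,-2,61],0],
  [75,[-2,-2,61],0],
  [75,[-2,-2,61],0],
  [40,[-2,-2,61],0],
  [40,[-2,-2,61],0],
  [40,[-2,-2,61],0],
  [40,[-2,-2,61],0],
  [40,[-2,-2,61],0],
  [40,[-2,-2,61],0],
])

```text
time_s: 3.2
eef_pos: [0.4634, -0.2004, 0.0117]
tcp_rot: [0.002, 0.554, 0.833, 0.001]
ft_force: [-1.0, 0.3, 6.2]
opening: 0.0472
grip_force: 61.2
```

Run:
```python
from h import *
go((.4634,-.2004,.075,.394),(.5165,.0311,.075,-.15))
```

```text
t 3.2 tcp [ 0.4634 -0.2004  0.0117] line 0.3972460329535531 q7 0.8376463943502949 open 0.047177080254812924
[ -0.2   0.2 -63.3] turn 0.003 or -3.138
[192.7 138.7 -63.3] turn 0.547 or -2.594
```

Call:
jog_arm([
  [40,[0,0,-35],0],
  [40,[0,0,-63],0],
  [40,[35,25,-63],0.1],
  [40,[65,47,-63],0.2],
  [40,[95,70,-63],0.3],
  [40,[130,93,-63],0.4],
  [40,[160,115,-63],0.5],
  [40,[193,139,-63],0.55],
  [40,[193,139,-63],0.55],
  [40,[193,139,-63],0.55],
  [40,[193,139,-63],0.55],
  [40,[193,139,-63],0.55],
])

```text
time_s: 4.2
eef_pos: [0.5149, 0.0303, 0.0729]
tcp_rot: [0.0, 0.76, 0.65, 0.0]
ft_force: [0.2, -0.3, -1.1]
opening: 0.0478
grip_force: 62.7
```

Run:
```python
from h import *
go((.5165,.0311,.026,-.15))
f=bot.grab_frame("top")[:,:,::-1];f2=bot.grab_frame("scene")[:,:,::-1]
cv2.imwrite("pics/b2.png",np.hstack([cv2.resize(f[130:230,110:210],None,fx=4,fy=4),cv2.resize(f2[100:200,170:270],None,fx=4,fy=4)]))
```

```text
t 4.2 tcp [0.5149 0.0303 0.0729] line -0.15454699927401416 q7 -0.13287622312909145 open 0.047750282594244506
[ 1.1  1.5 46.9] turn -0.005 or 3.137
```

View pics/b2.png

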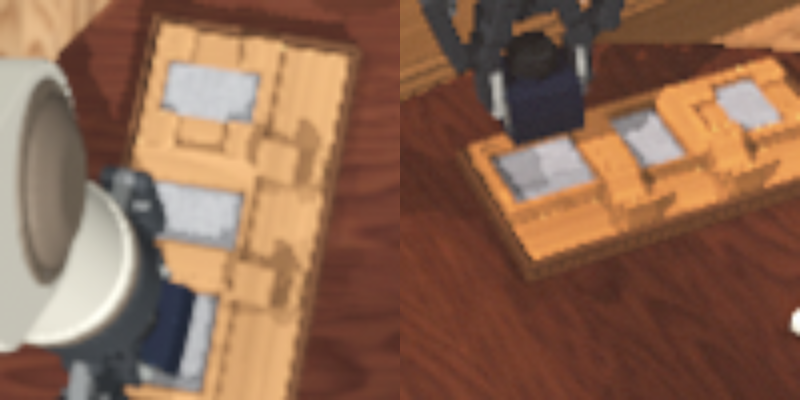

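The bottle hangs level over the square well. Its lower front edge is at scene crop (508,138)-(583,128), so I'll check its offset in the grip.

Run:
```python
from h import *
e=plane("scene",crop([(108,138),(184,128)],4,(170,100)),.061)
n=np.array([.154,.988]);print(e, "mid",e.mean(0),"centre est",e.mean(0)+.0245*n,np.linalg.norm(e[0]-e[1]))
# well top-edge centre: scene right/low well corners z=.021
w=plane("scene",crop([(493,160),(578,137),(596,172),(515,203)]-np.array([400,0]),4,(170,100)),.021);print(w,w.mean(0))
wt=plane("top",crop([(160,210)],4,(110,130)),.021)
```

```text
[[0.4876 0.0205]
 [0.533  0.0018]] mid [0.5103 0.0111] centre est [0.5141 0.0353] 0.04905506858125547
[[0.49   0.051 ]
 [0.5491 0.0399]
 [0.5398 0.0019]
 [0.4801 0.005 ]] [0.5147 0.0245]
```

The edge angle suggests the bottle is turned about 0.2 rad in the grip. I'll zoom in to confirm.

Run:
```python
from h import *
f=bot.grab_frame("top")[:,:,::-1];f2=bot.grab_frame("scene")[:,:,::-1]
cv2.imwrite("pics/b3.png",np.hstack([cv2.resize(f[190:240,130:180],None,fx=8,fy=8,interpolation=cv2.INTER_CUBIC),cv2.resize(f2[100:150,180:230],None,fx=8,fy=8,interpolation=cv2.INTER_CUBIC)]))
c=np.array([.5149,.0303]);a=-.1545;R=np.array([[np.cos(a),-np.sin(a)],[np.sin(a),np.cos(a)]])
for z in(.061,.097):
  P=np.c_[box(.0245,.0245)@R.T+c,np.full(4,z)]
  print(z,(proj("top",P)-[130,190])*8,(proj("scene",P)-[180,100])*8+[400,0])
```

```text
0.061 [[205.8739 269.8218]
 [240.0076 102.2423]
 [ 72.7733  74.7993]
 [ 37.326  241.8804]] [[547.7199 291.1744]
 [690.3217 249.5269]
 [632.9566 165.5384]
 [493.1437 205.1122]]
0.097 [[179.3434 253.2105]
 [214.8697  80.0295]
 [ 41.9577  51.6851]
 [  5.0267 224.3334]] [[538.4183 200.8707]
 [684.1679 159.5057]
 [625.7676  76.0094]
 [482.9312 115.2705]]
```

View pics/b3.png

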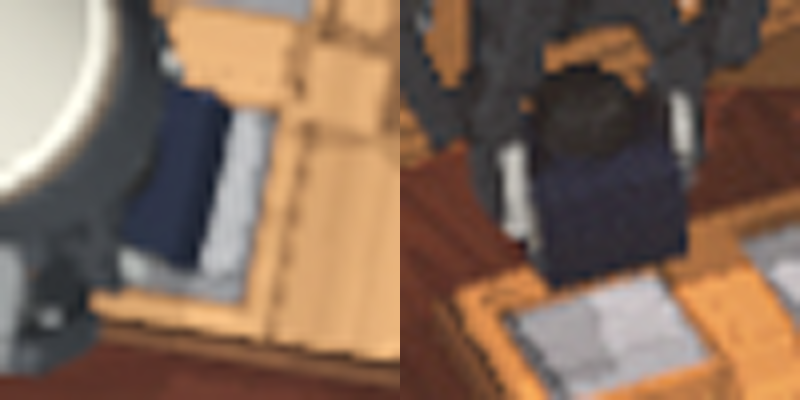

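The projected box matches: the lower corners are predicted at (548,291) and (690,250) and seen at (548,287) and (690,252). The bottle is therefore aligned, and I'll check the well prediction against the same picture.

Run:
```python
from h import *
c=np.array([.5168,.0331]);a=-.15;R=np.array([[np.cos(a),-np.sin(a)],[np.sin(a),np.cos(a)]])
for z in(.021,.011):
  P=np.c_[box(.0295,.0295)@R.T+c,np.full(4,z)]
  print(z,(proj("top",P)-[130,190])*8,(proj("scene",P)-[180,100])*8+[400,0])
go((.5165,.0316,.026,-.15))
```

```text
0.021 [[237.9401 299.5563]
 [276.3638 104.7095]
 [ 82.1423  73.7395]
 [ 41.941  267.9302]] [[550.0725 393.8756]
 [717.4426 342.8962]
 [648.7713 242.1032]
 [485.2036 290.1232]]
0.011 [[244.4675 303.5575]
 [282.4925 110.3856]
 [ 89.9635  79.677 ]
 [ 50.192  272.2042]] [[552.5213 417.1948]
 [718.9161 366.1533]
 [650.5775 265.2534]
 [487.941  313.3485]]
t 4.4 tcp [0.5148 0.0302 0.0725] line -0.1556411929878904 q7 -0.1333725761682463 open 0.047408380958671774
[ 1.6  1.4 46.5] turn -0.006 or 3.136
```

Call:
jog_arm([
  [40,[2,1,20],0],
  [40,[2,1,35],0],
  [40,[2,1,42],0],
  [40,[2,1,46],0],
  [40,[2,1,48],0],
  [40,[2,1,48],0],
  [40,[2,1,48],0],
])

```text
time_s: 4.98
eef_pos: [0.5167, 0.0335, 0.0248]
tcp_rot: [0.0, 0.759, 0.651, 0.0]
ft_force: [0.1, 0.4, -1.5]
opening: 0.0474
grip_force: 62.8
```

Call:
jog_arm([
  [40,[0,-1,1.5],0],
  [40,[0,-1,1.5],0],
  [64,[0,-1,1.5],0],
  [64,[0,-1,1.5],0],
  [64,[0,-1,1.5],0],
  [64,[0,-1,1.5],0],
  [64,[0,-1,-30],0],
  [64,[0,-1,-65],0],
  [64,[0,-1,-90],0],
  [64,[0,-1,-90],0],
  [64,[0,-1,-90],0],
])

```text
time_s: 5.9
eef_pos: [0.5167, 0.0341, 0.116]
tcp_rot: [0.001, 0.759, 0.651, 0.002]
ft_force: [-0.5, -0.0, 0.3]
opening: 0.0639
grip_force: 0.0
```

Run:
```python
from h import *
go((.4374,-.307,.13,.345),(.4374,-.307,.030,.345))
f=bot.grab_frame("top")[:,:,::-1]
hsv=cv2.cvtColor(cv2.imread("pics/top0.png"),cv2.COLOR_BGR2HSV)
f2=bot.grab_frame("scene")[:,:,::-1]
cv2.imwrite("pics/b4.png",np.hstack([cv2.resize(f[130:250,110:210],(400,480),interpolation=cv2.INTER_CUBIC),cv2.resize(f2[80:200,170:270],(400,480),interpolation=cv2.INTER_CUBIC)]))
```

```text
t 5.9 tcp [0.5167 0.0341 0.116 ] line -0.15290277665270371 q7 -0.15630444114758588 open 0.06393672511561356
[-349.2  -26.4  -14.6] turn -0.498 or 2.644
[-349.3  -26.8   85.4] turn -0.498 or 2.644
```

View pics/b4.png

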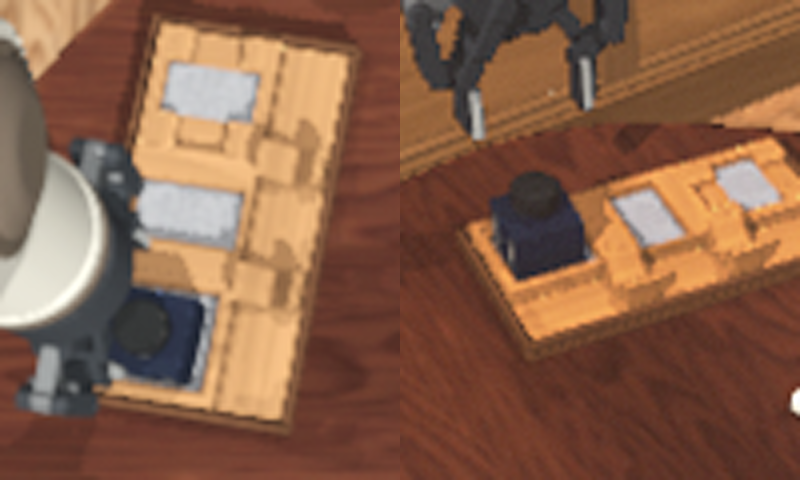

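The bottle sits in its well with a thin floor margin all round. Next is the stamp.

Call:
jog_arm([
  [50,[-349,-26,-15],-0.5],
  [50,[-349,-26,-15],-0.5],
  [50,[-349,-26,-15],-0.5],
  [50,[-349,-26,-15],-0.5],
  [50,[-349,-26,-15],-0.5],
  [50,[-349,-26,-15],-0.5],
  [50,[-349,-26,-15],-0.5],
  [50,[-349,-26,-15],-0.5],
  [50,[-349,-26,-15],-0.5],
  [50,[-349,-26,-15],-0.5],
  [50,[-349,-26,-15],-0.5],
  [50,[-349,-26,-15],-0.5],
  [50,[-349,-26,-15],-0.5],
])

```text
time_s: 7.08
eef_pos: [0.4364, -0.3051, 0.1281]
tcp_rot: [-0.001, 0.573, 0.819, 0.0]
ft_force: [0.1, 0.8, 0.1]
opening: 0.0502
grip_force: 0.0
```

Run:
```python
from h import *
go((.4369,-.307,.13,.345),(.4369,-.307,.030,.345))
```

```text
t 7.0833 tcp [ 0.4364 -0.3051  0.1281] line 0.3493079705586604 q7 1.020577877360366 open 0.0502085170307221
[-2.  -0.2 -1.9] turn 0.004 or -3.137
[-2.2 -0.1 98.1] turn 0.004 or -3.137
```

Call:
jog_arm([
  [50,[-2,0,35],0],
  [50,[-2,0,70],0],
  [50,[-2,0,98],0],
  [50,[-2,0,98],0],
  [50,[-2,0,98],0],
  [50,[-2,0,98],0],
  [15,[-2,0,98],0],
  [15,[-2,0,98],0],
  [15,[-2,0,98],0],
  [15,[-2,0,98],0],
  [15,[-2,0,98],0],
  [15,[-2,0,98],0],
])

```text
time_s: 8.08
eef_pos: [0.4386, -0.3097, 0.0333]
tcp_rot: [0.002, 0.574, 0.819, 0.0]
ft_force: [-0.8, 0.2, 7.6]
opening: 0.0208
grip_force: 58.3
```

Run:
```python
from h import *
go((.4369,-.307,.105,.345),(.592,.0217,.105,-.15))
```

```text
t 8.0833 tcp [ 0.4386 -0.3097  0.0333] line 0.3472246375983348 q7 1.0688179152629536 open 0.02078565529043892
[  2.9  -0.4 -71.7] turn 0.002 or -3.139
[259.2 257.3 -71.6] turn 0.497 or -2.644
```

Call:
jog_arm([
  [15,[0,0,-30],0],
  [15,[0,0,-60],0],
  [15,[5,5,-75],0],
  [15,[30,30,-75],0.1],
  [15,[58,57,-75],0.2],
  [15,[86,85,-75],0.3],
  [15,[114,113,-75],0.4],
  [15,[142,141,-75],0.5],
  [15,[170,169,-75],0.5],
  [15,[198,197,-75],0.5],
  [15,[226,225,-75],0.5],
  [15,[250,248,-75],0.5],
  [15,[259,257,-75],0.5],
  [15,[259,257,-75],0.5],
  [15,[259,257,-75],0.5],
  [15,[259,257,-75],0.5],
  [15,[259,257,-75],0.5],
])

```text
time_s: 9.5
eef_pos: [0.5901, 0.0193, 0.1066]
tcp_rot: [0.0, 0.76, 0.65, -0.0]
ft_force: [-0.7, -0.4, -0.3]
opening: 0.0206
grip_force: 58.7
```

Run:
```python
from h import *
go((.592,.0217,.046,-.15))
o=bot.get_obs();z0=o["eef_pos"][2]-.0333
f=bot.grab_frame("top")[:,:,::-1];f2=bot.grab_frame("scene")[:,:,::-1]
cv2.imwrite("pics/s1.png",np.hstack([cv2.resize(f[150:200,130:180],None,fx=8,fy=8,interpolation=cv2.INTER_CUBIC),cv2.resize(f2[90:140,200:250],None,fx=8,fy=8,interpolation=cv2.INTER_CUBIC)]))
c=o["eef_pos"][:2];a=-.15;R=np.array([[np.cos(a),-np.sin(a)],[np.sin(a),np.cos(a)]])
for c,z,b in((c,z0,box(.0125,.028)),(c,z0+.017,box(.0125,.028)),(np.array([.592,.0217]),.021,box(.018,.0325))):
  P=np.c_[b@R.T+c,np.full(4,z)]
  print(z,(proj("top",P)-[130,150])*8,(proj("scene",P)-[200,90])*8+[400,0])
```

```text
t 9.5 tcp [0.5901 0.0193 0.1066] line -0.15627345736058856 q7 -0.07985428402469333 open 0.02058712186888399
[ 2.7  1.5 60.6] turn -0.006 or 3.135
0.07328467328939559 [[268.6052 283.1997]
 [285.3877 198.8474]
 [ 93.9012 168.725 ]
 [ 76.3513 252.7985]] [[643.8532 271.7285]
 [714.2459 251.094 ]
 [643.6833 158.5297]
 [574.7838 178.0104]]
0.09028467328939559 [[257.3436 270.6245]
 [274.4406 184.9838]
 [ 79.9346 154.4087]
 [ 62.0458 239.7618]] [[642.1079 229.1833]
 [713.2043 208.6234]
 [641.9956 116.3478]
 [572.4223 135.7467]]
0.021 [[304.6674 333.2892]
 [327.494  217.2382]
 [115.6232 183.8856]
 [ 91.6292 299.5119]] [[640.3993 404.0334]
 [738.7629 374.015 ]
 [658.8304 266.371 ]
 [562.81   294.5093]]
```

View pics/s1.png

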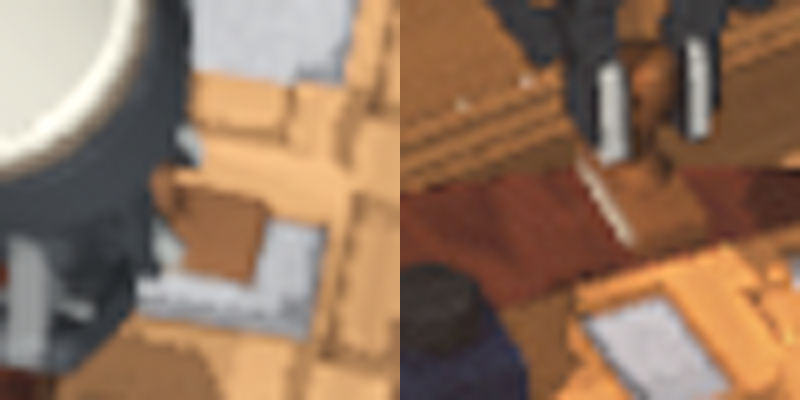

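Run:
```python
from h import *
X=tri([(130+252/8,150+283/8),(130+265/8,150+200/8)],[(200+232/8,90+248/8),(200+308/8,90+238/8)]);print(X)
for z in(.073,.077,.08):
  print(z,plane("top",[(130+252/8,150+283/8),(130+265/8,150+200/8)],z),plane("scene",[(200+232/8,90+248/8),(200+178/8,90+160/8)],z))
```

```text
[[ 0.5716 -0.0034  0.0817]
 [ 0.5982 -0.0052  0.0752]]
0.073 [[ 0.5736 -0.0017]
 [ 0.5979 -0.0044]] [[0.5773 0.0065]
 [0.5883 0.0571]]
0.077 [[ 0.5728 -0.0025]
 [ 0.597  -0.0051]] [[0.5746 0.002 ]
 [0.5855 0.0523]]
0.08 [[ 0.5721 -0.0031]
 [ 0.5963 -0.0057]] [[ 0.5726 -0.0014]
 [ 0.5834  0.0488]]
```

The stamp sits about 3.5 mm to +y of the TCP in the grip, and the slot prediction matches the picture. I'll lower partway with that correction and check the pose.

Call:
jog_arm([
  [15,[-1,2,20],0],
  [15,[-1,2,38],0],
  [15,[-1,2,48],0],
  [15,[-1,2,48],0],
  [15,[-1,2,48],0],
  [15,[-1,2,48],0],
])

```text
time_s: 10.1
eef_pos: [0.593, 0.0202, 0.059]
tcp_rot: [0.0, 0.759, 0.651, 0.0]
ft_force: [0.7, -0.1, -0.6]
opening: 0.0212
grip_force: 58.7
```

Run:
```python
from h import *
go((.592,.0182,.044,-.15))
f=bot.grab_frame("top")[:,:,::-1];f2=bot.grab_frame("scene")[:,:,::-1]
cv2.imwrite("pics/s2.png",np.hstack([cv2.resize(f[150:200,130:180],None,fx=8,fy=8,interpolation=cv2.INTER_CUBIC),cv2.resize(f2[90:140,200:250],None,fx=8,fy=8,interpolation=cv2.INTER_CUBIC)]))
```

```text
t 10.1 tcp [0.593  0.0202 0.059 ] line -0.1536091672513995 q7 -0.058003184236216324 open 0.021155222413648984
[-2.2 -0.7 15. ] turn -0.004 or 3.138
```

View pics/s2.png

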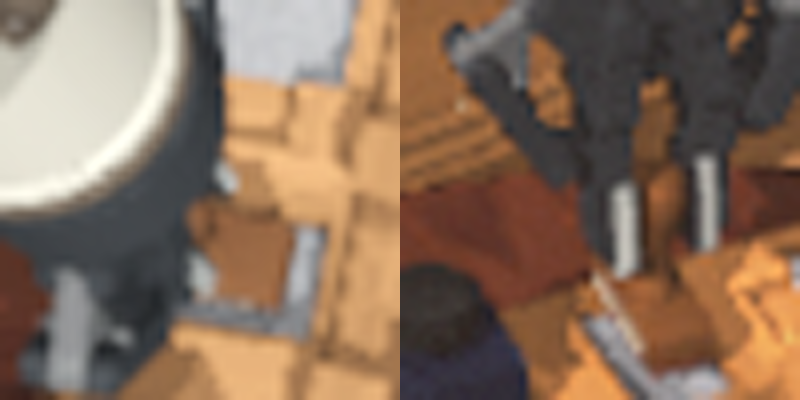

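Run:
```python
from h import *
for z in(.026,.030): print(plane("top",[(130+282/8,150+308/8),(130+293/8,150+224/8)],z),plane("scene",[(200+238/8,90+354/8),(200+192/8,90+272/8)],z))
print(plane("top",[(130+305/8,150+338/8),(130+328/8,150+220/8)],.021))
```

```text
[[ 0.576  -0.0016]
 [ 0.6016 -0.0038]] [[0.5797 0.0095]
 [0.5907 0.0559]]
[[ 0.5752 -0.0024]
 [ 0.6007 -0.0045]] [[0.5771 0.0053]
 [0.5881 0.0514]]
[[ 0.5679 -0.0079]
 [ 0.6041 -0.0133]]
```

Call:
jog_arm([
  [15,[-3,-1,0],0],
  [15,[-3,-1,0],0],
  [15,[-3,-1,4],0],
  [15,[-3,-1,8],0],
  [15,[-3,-1,12],0],
  [15,[-3,-1,14],0],
  [15,[-3,-1,14],0],
  [15,[-3,-1,14],0],
])

```text
time_s: 10.87
eef_pos: [0.5909, 0.0181, 0.0445]
tcp_rot: [-0.0, 0.759, 0.651, -0.0]
ft_force: [-2.3, 0.8, 5.4]
opening: 0.0205
grip_force: 59.1
```

Call:
jog_arm([
  [45,[0,0,0],0],
  [45,[0,0,0],0],
  [45,[0,0,0],0],
  [45,[0,0,0],0],
  [45,[0,0,-35],0],
  [45,[0,0,-75],0],
  [45,[0,0,-75],0],
  [45,[-380,0,-75],0],
  [45,[-380,0,-75],0],
  [45,[-380,0,-75],0],
  [45,[-380,0,-75],0],
  [45,[-380,0,-75],0],
  [45,[-380,0,-75],0],
  [45,[-380,0,-75],0],
  [45,[-380,0,-75],0],
])

```text
time_s: 12.12
eef_pos: [0.5398, -0.3136, 0.1193]
tcp_rot: [0.0, 0.759, 0.651, 0.0]
ft_force: [0.9, 0.2, 0.8]
opening: 0.045
grip_force: 0.0
```

Run:
```python
from h import *
go((.5893,-.1923,.10,.386),(.5893,-.1923,.005,.386))
f=bot.grab_frame("top")[:,:,::-1];f2=bot.grab_frame("scene")[:,:,::-1]
cv2.imwrite("pics/s3.png",np.hstack([cv2.resize(f[135:245,115:215],(400,440),interpolation=cv2.INTER_CUBIC),cv2.resize(f2[90:200,180:280],(400,440),interpolation=cv2.INTER_CUBIC)]))
```

```text
t 12.1167 tcp [ 0.5398 -0.3136  0.1193] line -0.1528213578872616 q7 0.5098557169887563 open 0.045022733056080275
[127.4  30.5  19.3] turn -0.539 or 2.603
[127.4  30.4 114.3] turn -0.539 or 2.603
```

View pics/s3.png

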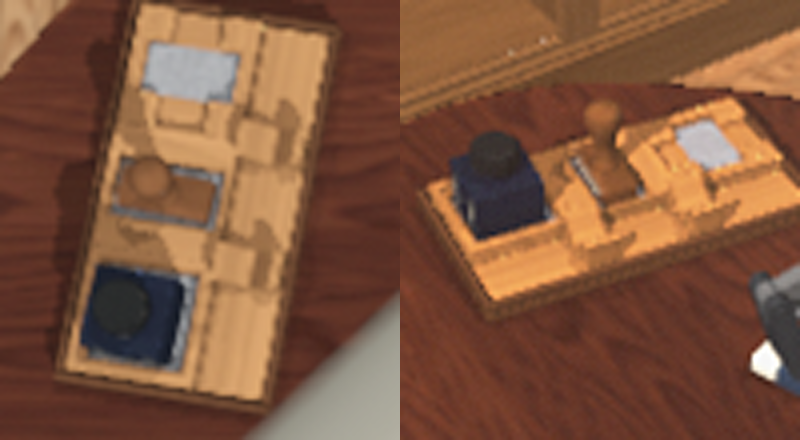

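Both pieces sit inside their wells: the stamp base at top crop (165,190), inside its slot outline. Next is the eraser.

Call:
jog_arm([
  [42,[127,30,20],-0.54],
  [42,[127,30,20],-0.54],
  [42,[127,30,20],-0.54],
  [42,[127,30,20],-0.54],
  [42,[127,30,20],-0.54],
  [42,[127,30,20],-0.54],
  [42,[127,30,60],-0.54],
  [42,[127,30,60],-0.54],
  [42,[127,30,60],-0.54],
])

```text
time_s: 12.97
eef_pos: [0.5867, -0.191, 0.0573]
tcp_rot: [-0.002, 0.559, 0.829, -0.001]
ft_force: [0.2, -0.2, 0.4]
opening: 0.042
grip_force: 0.0
```

Run:
```python
from h import *
go((.5893,-.1923,.004,.386))
```

```text
t 12.9667 tcp [ 0.5867 -0.191   0.0573] line 0.3842484049912977 q7 0.7669977275481507 open 0.04196851617475866
[-2.3  2.2 53.3] turn -0.002 or 3.14
```

Call:
jog_arm([
  [42,[-1,2,30],0],
  [42,[-1,2,50],0],
  [42,[-1,2,53],0],
  [42,[-1,2,53],0],
  [42,[-1,2,53],0],
  [12,[-1,2,53],0],
  [12,[-1,2,53],0],
  [12,[-1,2,53],0],
  [12,[-1,2,53],0],
  [12,[-1,2,53],0],
  [12,[-1,2,53],0],
])

```text
time_s: 13.88
eef_pos: [0.5931, -0.1915, 0.0087]
tcp_rot: [0.002, 0.558, 0.83, 0.001]
ft_force: [-1.4, -0.1, 5.6]
opening: 0.0205
grip_force: 58.5
```

Run:
```python
from h import *
go((.5893,-.1923,.105,.386),(.667,.0103,.105,-.15))
```

```text
t 13.8833 tcp [ 0.5931 -0.1915  0.0087] line 0.38670683204340234 q7 0.779400739506392 open 0.020492624644122145
[  0.5  -3.5 -96.3] turn 0.001 or -3.141
[158.8 144.8 -96.3] turn 0.537 or -2.605
```

Call:
jog_arm([
  [12,[0,0,-35],0],
  [12,[0,0,-70],0],
  [12,[20,18,-96],0.1],
  [12,[48,44,-96],0.22],
  [12,[76,70,-96],0.33],
  [12,[104,96,-96],0.44],
  [12,[130,120,-96],0.54],
  [12,[150,138,-96],0.54],
  [12,[159,145,-96],0.54],
  [12,[159,145,-96],0.54],
  [12,[159,145,-66],0.54],
  [12,[159,145,-46],0.54],
  [12,[159,145,-46],0.54],
  [12,[159,145,-46],0.54],
  [12,[159,145,-46],0.54],
])

```text
time_s: 15.13
eef_pos: [0.6663, 0.0089, 0.0536]
tcp_rot: [0.001, 0.76, 0.65, 0.0]
ft_force: [-0.1, 0.2, -0.4]
opening: 0.02
grip_force: 59.0
```

Run:
```python
from h import *
go((.667,.0103,.024,-.15))
o=bot.get_obs();z0=o["eef_pos"][2]-.0087
f=bot.grab_frame("top")[:,:,::-1];f2=bot.grab_frame("scene")[:,:,::-1]
cv2.imwrite("pics/e1.png",np.hstack([cv2.resize(f[130:180,135:185],None,fx=8,fy=8,interpolation=cv2.INTER_CUBIC),cv2.resize(f2[90:140,220:270],None,fx=8,fy=8,interpolation=cv2.INTER_CUBIC)]))
c=o["eef_pos"][:2];a=-.15;R=np.array([[np.cos(a),-np.sin(a)],[np.sin(a),np.cos(a)]])
for c,z,b in((c,z0,box(.0115,.024)),(c,z0+.013,box(.0115,.024)),(np.array([.667,.0103]),.021,box(.0165,.0285))):
  P=np.c_[b@R.T+c,np.full(4,z)]
  print(z,(proj("top",P)-[135,130])*8,(proj("scene",P)-[220,90])*8+[400,0])
```

```text
t 15.1333 tcp [0.6663 0.0089 0.0536] line -0.15523028960161686 q7 -0.02668051636087578 open 0.01998724880013827
[ 1.5  0.5 29.6] turn -0.005 or 3.136
0.04492624831972057 [[279.9141 206.4326]
 [294.587  132.606 ]
 [136.478  108.0837]
 [121.2437 181.7092]] [[692.802  268.5672]
 [753.97   250.3043]
 [690.9119 173.5515]
 [630.7859 190.9657]]
0.05792624831972057 [[272.2639 194.4494]
 [287.1363 119.8068]
 [127.1983  95.0185]
 [111.7514 169.4553]] [[693.0391 237.3189]
 [754.6476 219.1042]
 [691.1289 142.5232]
 [630.5774 159.8852]]
0.021 [[300.6279 243.5337]
 [321.1202 139.6962]
 [137.4046 111.1973]
 [115.9952 214.7058]] [[684.4637 333.609 ]
 [771.16   307.2172]
 [697.0782 216.0925]
 [612.1096 241.0543]]
```

View pics/e1.png

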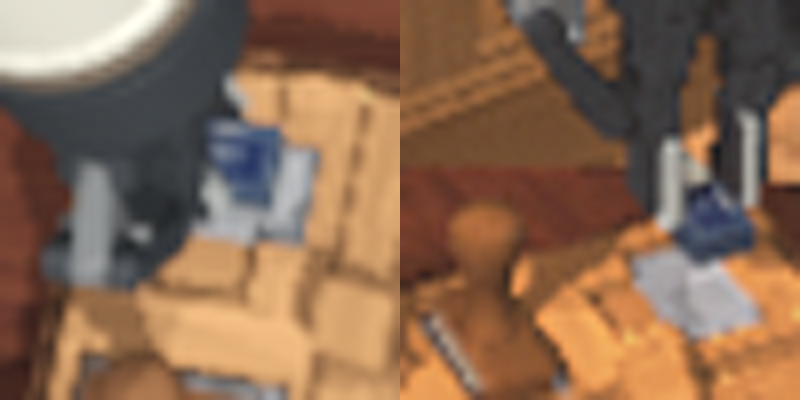

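The eraser hangs level over the bed, about 2.5 mm to +y in the grip: its end corners are seen at (270,205) against (280,206) predicted. I'll correct for that and lower it.

Call:
jog_arm([
  [12,[-2,0.5,10],0],
  [12,[-2,0.5,18],0],
  [12,[-2,0.5,24],0],
  [12,[-2,0.5,28],0],
  [12,[-2,0.5,30],0],
  [12,[-2,0.5,30],0],
  [12,[-2,0.5,30],0],
])

```text
time_s: 15.82
eef_pos: [0.6654, 0.0091, 0.0227]
tcp_rot: [-0.0, 0.759, 0.651, -0.0]
ft_force: [-3.2, -0.5, 6.7]
opening: 0.0202
grip_force: 59.9
```

Call:
jog_arm([
  [38,[0,0,0],0],
  [38,[0,0,0],0],
  [38,[0,0,0],0],
  [38,[0,0,0],0],
  [38,[0,0,-35],0],
  [38,[0,0,-75],0],
  [38,[0,0,-90],0],
  [38,[-370,0,-90],-0.1],
  [38,[-370,0,-90],-0.1],
  [38,[-370,0,-90],-0.1],
  [38,[-370,0,-90],-0.1],
  [38,[-370,0,-90],-0.1],
  [38,[-370,0,-90],-0.1],
  [38,[-370,0,-90],-0.1],
  [38,[-370,0,-90],-0.1],
  [38,[-370,0,-90],-0.1],
  [38,[-370,0,-90],-0.1],
  [38,[-370,0,-90],-0.1],
])

```text
time_s: 17.32
eef_pos: [0.6071, -0.3614, 0.112]
tcp_rot: [0.0, 0.728, 0.686, -0.001]
ft_force: [0.1, 0.1, 0.7]
opening: 0.038
grip_force: 0.0
```

Run:
```python
from h import *
go((.5137,-.4231,.08,-.061),(.5137,-.4231,.003,-.061))
f=bot.grab_frame("top")[:,:,::-1];f2=bot.grab_frame("scene")[:,:,::-1]
cv2.imwrite("pics/e2.png",np.hstack([cv2.resize(f[135:245,115:215],(400,440),interpolation=cv2.INTER_CUBIC),cv2.resize(f2[90:200,180:280],(400,440),interpolation=cv2.INTER_CUBIC)]))
```

```text
t 17.3167 tcp [ 0.6071 -0.3614  0.112 ] line -0.05964172861110845 q7 0.6011737003826185 open 0.03798100776845538
[-67.  -89.6  32.2] turn 0.001 or -3.14
[-66.9 -89.5 109.2] turn 0.001 or -3.14
```

View pics/e2.png

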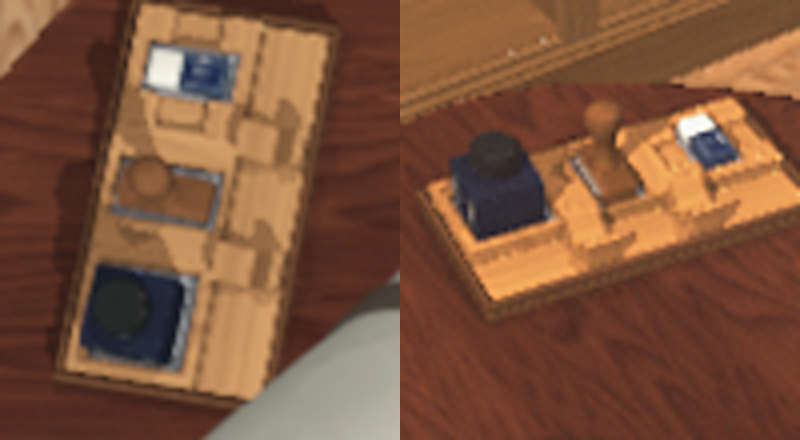

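The eraser lies flat in its bed at top crop (190,72). Next is the pen.

Call:
jog_arm([
  [38,[-67,-90,30],0],
  [38,[-67,-90,30],0],
  [38,[-67,-90,30],0],
  [38,[-67,-90,60],0],
  [38,[-67,-90,60],0],
  [38,[-67,-90,60],0],
])

```text
time_s: 17.92
eef_pos: [0.5164, -0.4155, 0.0508]
tcp_rot: [-0.002, 0.725, 0.689, 0.001]
ft_force: [0.4, -0.1, 0.5]
opening: 0.0377
grip_force: 0.0
```

Run:
```python
from h import *
go((.5137,-.4231,.003,-.061))
```

```text
t 17.9167 tcp [ 0.5164 -0.4155  0.0508] line -0.05058081372619766 q7 0.7769044109856051 open 0.0376844060319267
[-7.9 -2.2 47.8] turn 0.01 or -3.131
```

Call:
jog_arm([
  [38,[0,0,15],0],
  [38,[0,0,15],0],
  [38,[0,0,15],0],
])

```text
time_s: 18.17
eef_pos: [0.5175, -0.4169, 0.0371]
tcp_rot: [-0.0, 0.725, 0.689, 0.0]
ft_force: [-0.4, 0.7, -0.1]
opening: 0.0377
grip_force: 0.0
```

Run:
```python
from h import *
go((.5137,-.4231,.003,-.061))
```

```text
t 18.1667 tcp [ 0.5175 -0.4169  0.0371] line -0.05008547526249886 q7 0.7818999282355434 open 0.03769614398692141
[-6.4 -3.5 34.1] turn 0.011 or -3.131
```

Call:
jog_arm([
  [38,[-6,-3.5,0],0.01],
  [38,[-6,-3.5,15],0.01],
  [38,[-6,-3.5,30],0.01],
  [38,[-6,-3.5,33],0.01],
  [38,[-6,-3.5,33],0.01],
  [5,[-6,-3.5,33],0.01],
  [5,[-6,-3.5,33],0.01],
  [5,[-6,-3.5,33],0.01],
  [5,[-6,-3.5,33],0.01],
  [5,[-6,-3.5,33],0.01],
  [5,[-6,-3.5,33],0.01],
  [5,[-6,-3.5,33],0.01],
])

```text
time_s: 19.17
eef_pos: [0.5125, -0.4247, 0.0046]
tcp_rot: [0.0, 0.729, 0.685, 0.0]
ft_force: [-0.2, 0.3, 1.1]
opening: 0.0112
grip_force: 58.7
```

Run:
```python
from h import *
go((.5137,-.4231,.105,-.061),(.5831,-.0357,.105,1.42),(.5831,-.0357,.075,1.42))
```

```text
t 19.1667 tcp [ 0.5125 -0.4247  0.0046] line -0.06294862598030444 q7 0.7941714063104118 open 0.011154815168432312
[   1.7    1.1 -100.4] turn -0.002 or 3.14
[ 392.7   46.  -100.4] turn -1.483 or 1.659
[392.7  46.  -70.4] turn -1.483 or 1.659
```

Call:
jog_arm([
  [5,[0,0,-35],0],
  [5,[0,0,-70],0],
  [5,[10,1,-100],-0.1],
  [5,[35,4,-100],-0.2],
  [5,[60,7,-100],-0.3],
  [5,[90,10,-100],-0.4],
  [5,[120,14,-100],-0.5],
  [5,[150,17,-100],-0.6],
  [5,[180,21,-100],-0.7],
  [5,[210,25,-100],-0.8],
  [5,[240,28,-100],-0.9],
  [5,[270,32,-100],-1.0],
  [5,[300,35,-100],-1.1],
  [5,[330,39,-100],-1.2],
  [5,[355,42,-100],-1.3],
  [5,[375,44,-100],-1.4],
  [5,[393,46,-100],-1.48],
  [5,[393,46,-100],-1.48],
  [5,[393,46,-80],-1.48],
  [5,[393,46,-80],-1.48],
])

```text
time_s: 20.83
eef_pos: [0.581, -0.0356, 0.082]
tcp_rot: [-0.002, 0.077, 0.997, -0.0]
ft_force: [-2.0, -0.4, -1.4]
opening: 0.0112
grip_force: 58.9
```

Call:
jog_arm([
  [5,[0,0,0],0],
  [5,[0,0,0],0],
  [5,[0,0,0],0],
])

```text
time_s: 21.08
eef_pos: [0.5833, -0.036, 0.0849]
tcp_rot: [0.0, 0.078, 0.997, -0.0]
ft_force: [-0.9, -0.3, 1.0]
opening: 0.0112
grip_force: 58.9
```

Run:
```python
from h import *
go((.5831,-.0357,.025,1.42))
o=bot.get_obs();z=o["eef_pos"][2]+.0024
for n in("top","scene"):
    f=np.ascontiguousarray(bot.grab_frame(n)[:,:,::-1]);cv2.imwrite(f"pics/p1{n}.png",f)
    h=cv2.cvtColor(f,cv2.COLOR_BGR2HSV);m=(((h[...,0]<6)|(h[...,0]>172))&(h[...,1]>175)&(h[...,2]>90)).astype(np.uint8)
    k,l,s,c=cv2.connectedComponentsWithStats(m)
    for i in range(1,k):
        if s[i,4]>15: print(n,s[i],c[i])
a=-.15;d=np.array([np.cos(a),np.sin(a)]);P=[np.r_[o["eef_pos"][:2]+t*d,z] for t in(-.068,0,.068)]
print(proj("top",P),proj("scene",P))
x=cv2.imread("pics/p1top.png")[140:240,110:210];y=cv2.imread("pics/p1scene.png")[90:190,180:280]
cv2.imwrite("pics/p1.png",cv2.resize(np.hstack([x,y]),None,fx=4,fy=4,interpolation=cv2.INTER_CUBIC))
```

```text
t 21.0833 tcp [ 0.5833 -0.036   0.0849] line 1.415607763308665 q7 1.373683013309778 open 0.011192433318720711
[ 0.3  0.3 59.9] turn -0.004 or 3.137
top [347 260  26  14 250] [359.464 266.312]
scene [216 124  21   9  36] [225.4722 128.5556]
scene [269 279  25  35 477] [281.6834 295.3375]
[[169.9346 209.3994]
 [175.6584 179.9878]
 [181.2521 151.2442]] [[215.0247 131.4415]
 [239.8452 124.1127]
 [263.7872 117.0433]]
```

View pics/p1.png

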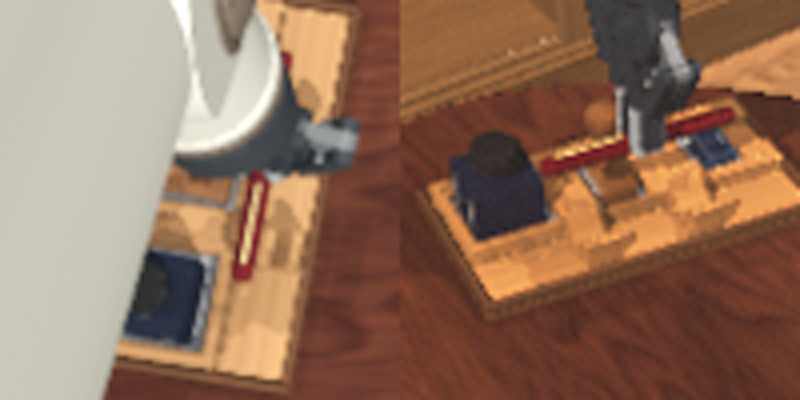

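The pen hangs over the rest with its ends at scene (215.8,132) and (263,119), against (215,131.4) and (263.8,117) predicted. I'll check the saddle positions before lowering.

Run:
```python
from h import *
a=-.15;R=np.array([[np.cos(a),-np.sin(a)],[np.sin(a),np.cos(a)]]);c=np.array([.5831,-.0357])
for s in(.038,-.038):
  P=np.c_[(box(.011,.020)+[s,0])@R.T+c,np.full(4,.032)]
  print((proj("top",P)-[120,125])*5,(proj("scene",P)-[180,90])*4+[400,0])
```

```text
[[348.2014 252.6105]
 [356.596  208.2928]
 [274.4112 195.4403]
 [265.7381 239.6576]] [[691.0221 210.1034]
 [721.1992 200.6923]
 [694.3942 166.2157]
 [664.6608 175.2506]]
[[318.7415 408.1385]
 [327.3437 362.7248]
 [244.1887 349.5209]
 [235.3013 394.8304]] [[584.0916 243.4506]
 [615.4814 233.6614]
 [590.2597 197.8582]
 [559.3555 207.2488]]
```

Run:
```python
import cv2
a=cv2.imread("pics/top0.png")[150:220,155:205];b=cv2.imread("pics/scene0.png")[100:170,215:285]
import numpy as np
cv2.imwrite("pics/sad.png",cv2.resize(a,None,fx=8,fy=8,interpolation=cv2.INTER_CUBIC))
```

```text
(no output)
```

View pics/sad.png

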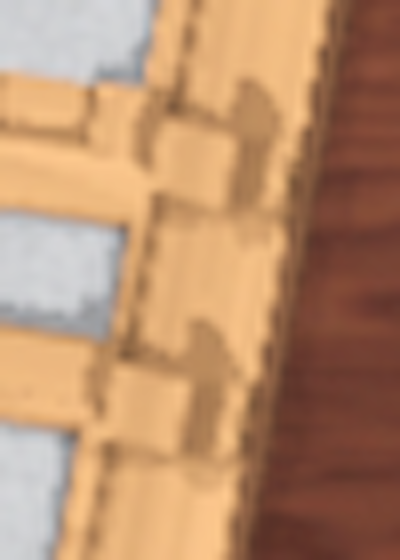

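Run:
```python
from h import *
print(plane("top",[crop((240,165),8,(155,150)),crop((190,405),8,(155,150))],.017))
a=-.15;d=np.array([np.cos(a),np.sin(a)]);print([np.array([.5831,-.0357])+s*d for s in(.038,-.038)])
```

```text
[[ 0.6234 -0.0447]
 [ 0.5496 -0.0324]]
[array([ 0.6207, -0.0414]), array([ 0.5455, -0.03  ])]
```

The notch line is within 3 mm of the prediction, and the V is self-centring. I'll lower and release with a 1 mm shift.

Call:
jog_arm([
  [5,[-1,-1,20],0],
  [5,[-1,-1,40],0],
  [5,[-1,-1,50],0],
  [5,[-1,-1,56],0],
  [5,[-1,-1,59],0],
  [5,[-1,-1,59],0],
  [5,[-1,-1,59],0],
])

```text
time_s: 21.77
eef_pos: [0.5844, -0.0364, 0.0259]
tcp_rot: [0.0, 0.077, 0.997, 0.0]
ft_force: [-0.9, 0.1, 0.6]
opening: 0.0113
grip_force: 58.9
```

Call:
jog_arm([
  [5,[0,0,1],0],
  [24,[0,0,1],0],
  [24,[0,0,1],0],
  [24,[0,0,1],0],
  [24,[0,0,-10],0],
  [24,[0,0,-40],0],
  [24,[0,0,-80],0],
  [24,[0,0,-120],0],
  [24,[0,-300,-120],0],
  [24,[0,-300,-120],0],
  [24,[0,-300,-120],0],
  [24,[0,-300,-120],0],
  [24,[0,-300,-120],0],
  [24,[0,-300,-120],0],
  [24,[0,-300,-120],0],
  [24,[0,-300,-120],0],
  [24,[0,-300,-120],0],
])

```text
time_s: 23.18
eef_pos: [0.5354, -0.339, 0.1461]
tcp_rot: [-0.0, 0.081, 0.997, -0.002]
ft_force: [-0.1, 0.6, 0.6]
opening: 0.0237
grip_force: 0.0
```

Run:
```python
from h import *
for n in("top","scene"): cv2.imwrite(f"pics/z{n}.png",np.ascontiguousarray(bot.grab_frame(n)[:,:,::-1]))
x=cv2.imread("pics/ztop.png")[130:240,115:215];y=cv2.imread("pics/zscene.png")[90:200,180:280]
cv2.imwrite("pics/z.png",cv2.resize(np.hstack([x,y]),None,fx=4,fy=4,interpolation=cv2.INTER_CUBIC))
```

```text
(no output)
```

View pics/z.png

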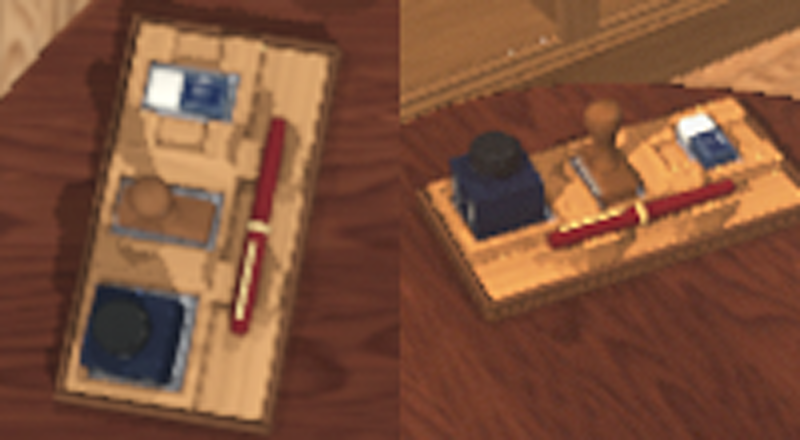

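All four look placed. I'll check their heights and centres from both views.

Run:
```python
from h import *
T=lambda u:crop(u,4,(115,130));S=lambda u:crop(np.array(u)-[400,0],4,(180,90))
p=tri(T([(278,122),(238,330)]),S([(732,187),(552,241)]));m=p.mean(0)
a=-.15;d=np.array([np.cos(a),np.sin(a)]);n=np.array([-d[1],d[0]])
r=m[:2]-[.5831,-.0357];print("pen",p,"in rest",r@d,r@n,m[2]-.005)
print("cap",tri(T([(120,330)]),S([(496,147)])),"handle",tri(T([(151,198)]),S([(603,112)])))
b=plane("top",T([(97,285),(187,295),(170,388),(82,375)]),.047);print("bottle",b.mean(0)-[.5168,.0331])
e=plane("top",T([(148,64),(238,76),(232,118),(142,106)]),.027);print("eraser",e.mean(0)-[.667,.0103])
s=plane("top",T([(222,203),(213,247)]),.028);print("stamp",s.mean(0)+.028*n-[.592,.0217])
```

```text
pen [[ 0.648  -0.0442  0.0231]
 [ 0.5199 -0.0249  0.0245]] in rest 0.0006815828628997177 0.0012520059979329366 0.01877788174550361
cap [[0.5148 0.0349 0.0644]] handle [[0.5894 0.0202 0.0701]]
bottle [-0.0045 -0.0016]
eraser [-0.0023 -0.0007]
stamp [-0.0058 -0.0047]
```

```bash
python3 -c "
from bench import bot
print(bot.finish_job())"
```

```text
the job is handed in; nothing more can be done
None
```

I handed the job in after about 23 s of robot time, with the bottle, stamp, eraser and pen all in their places by the final two-view check; no verdict came back. I never gripped or reached for the round jar or letter opener, but did not re-measure them at the end.

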